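Pre-use check of two syringe plungers

TASK

Check the two upright syringes on the bench by pushing their plungers down. One runs freely: push it fully home. The other binds part-way: push it until you feel it clearly stiffen, do not force it on, and leave it part-way down as rejected.

Things in the scene. Friction and masses are not known exactly. Their poses are not given: they have to be found in the camera images.
- thumb_a (a point): Top centre of the white thumb disc (32 mm across, 5 thick) of one of two identical upright syringes: clear barrel 31 mm across, two flat finger wings (62 x 30 mm) at its top, in a blue 90 x 90 x 14 mm base fixed to the bench. Disc top is 178 mm above the bench when fully drawn out, 138 mm (13 mm above the wings) when fully home. z points up; the plunger slides straight down.
- thumb_b (a point): Top centre of the white thumb disc (32 mm across, 5 thick) of one of two identical upright syringes: clear barrel 31 mm across, two flat finger wings (62 x 30 mm) at its top, in a blue 90 x 90 x 14 mm base fixed to the bench. Disc top is 178 mm above the bench when fully drawn out, 138 mm (13 mm above the wings) when fully home. z points up; the plunger slides straight down.
- plunger_a (a joint): Plunger under thumb_a, m pushed down: 0 drawn out, 0.040 home (hard stop). Starts at 0 to 0.006, stays where left. Slides freely at 3 to 4 N. One of the two syringes binds (not told by look or place): free to 0.015, then 1.5 N more for each mm; let go, it springs back to about 0.017; past 0.027 it counts as forced. The good one is free all the way home.
- plunger_b (a joint): Plunger under thumb_b, m pushed down: 0 drawn out, 0.040 home (hard stop). Starts at 0 to 0.006, stays where left. Slides freely at 3 to 4 N. One of the two syringes binds (not told by look or place): free to 0.015, then 1.5 N more for each mm; let go, it springs back to about 0.017; past 0.027 it counts as forced. The good one is free all the way home.
There are look-alikes about, which are no part of the job. Leave any pink or purple look-alike of the part that bears thumb_a alone.

How it is judged:
At the end, for the whole second after the job is handed in: One plunger (only the free-running one can stay there) is home to within 4 mm (joint above 0.036), and the other, binding one is left part-way, where it began to stiffen (joint between 0.0135 and 0.027), both at rest (((value of joint plunger_a above 0.036 m and value of joint plunger_b between 0.0135 and 0.027 m) or (value of joint plunger_b above 0.036 m and value of joint plunger_a between 0.0135 and 0.027 m)) and velocity of joint each of plunger_a, plunger_b below 0.005 m/s); the robot touches nothing.
It fails at once if a plunger that binds is forced on: over 18 N on it between 27 and 36 mm of its stroke ((value of joint plunger_a between 0.027 and 0.036 m and contact force between the fingers and plunger_a above 18 N) or (value of joint plunger_b between 0.027 and 0.036 m and contact force between the fingers and plunger_b above 18 N)).
It also fails if it takes over 29 s, if anything falls off the work surface, if the arm or the gripper's body presses on something with over 40 N, if the wrist force passes 120 N, or if a joint passes its speed limit or range.

ROBOT

A 6-joint arm with a two-finger parallel gripper is mounted at the origin on a cart in front of the work surface, level with it; the furniture and walls round the work are solid. World frame = base frame: x ahead of the robot, y to its left, z up, the work surface at z = 0. Lengths are in m, angles in rad, forces in N, time in s.
With the tool pointing down it reaches from about 0.15 to 0.775 m from the base axis. Payload 6.1 kg.
Tool frame: the origin (TCP) lies at the very end of the fingers, on their centre line; the grasp point (between the pads) lies 19 mm behind it; z points along the fingers, y is the line along which they close (so a half turn about z gives the same grasp; the last joint's range is limited). The gripper opens to 85 mm and grips with 20 to 120 N. Pads are 22 mm wide; open, the fingers measure 114 mm over their backs; the gripper's body (76 mm by 85 mm) begins 54 mm behind the grasp point. The pads swing forward as they close: fully open they stand 13 mm farther back than shut.
Start: joints at [1.333, 0.126, -0.04, 1.405, 0, 1.571], TCP at [0.124, 0.51, 0.231] pointing down, gripper open.
Joint ranges: [-2.72, 2.72], [-0.95, 1.95], [-1.27, 1.35], [-1.78, 2.02], [-1.46, 1.47], [-3.14, 3.14]. Speed limits (rad/s): [2.39, 2.39, 3.01, 3.14, 3.14, 3.14].

INTERFACE

Orientations are given as a rotation vector (axis times angle).
In Python, from rig import ctrl gives the robot as it stands. The module is installed in compiled form; this text tells all that it offers.
- The arm moves only by the tool drive_tool, never from a script. Its arguments are lists of equal length, an entry for each row: "slide": the shift along the tool's x, y, z in m, a list of three; "rotation": the turn, a rotation vector about the tool's x, y, z in rad, a list of three; "grip": the opening, from -1 (shut) to 1 (fully open). In form: {"slide": [[dx, dy, dz], ...], "rotation": [[wx, wy, wz], ...], "grip": [grip, ...]}. A call has 1 to 10 rows; each row is the pose to reach, as a shift and turn from the pose commanded when the call began, along the tool's axes at that moment; what a row does not reach only later rows make up. A row lasts 1/12 s, in which the tool goes at most 41.7 mm and 7.16 degrees, less where a joint would pass 70% of its speed; a pose out of reach is approached as far as the arm can. A call with a gripper value outside its range is refused whole. The fingers move at their own pace and stop on an object; the grip force is fixed at half the most. Time passes only in rows, so rows that repeat a pose let the fingers close. It gives the time, the measured TCP pose, the force, the opening and the grip force at its end, in the units of the state.
- ctrl.observe(): the state, without advancing time (a new reading comes with each control period).
- ctrl.read_camera(name): name is "scene" or "side" or "wrist"; returns the picture (420x560x3 uint8, red, green, blue); there is no depth.
- ctrl.camera_info(name): a dict with "fovy" (degrees; the focal length in pixels is half the picture's height over the tangent of half this angle, whatever the lens; pixels are square), "cx", "cy" (the principal point, pixels), "pose" (4x4, takes a point from camera to world coordinates); the wrist camera has in their place "tool_from_camera" (4x4, takes a point from camera to tool coordinates, whose origin is the TCP and whose axes are the flange's). Camera axes: x right, y down, z forward; pixel columns grow to the right and rows downward; lengths in m; the calibration is good to about 2 mm. The wrist camera is an equidistant fisheye: a pixel r from the principal point sees the ray r / f radians off the axis. A picture is of the moment at which its call begins: read the wrist's pose just before it. camera_info takes no time and is no camera call.
- ctrl.hand_in(): hands the job in; it is judged then, once.
Trained networks look in the newest picture that a camera, given by its name, has taken for a name from the list of things; names that differ only in an ending like _2 or _b are one class to them, and where a whole thing is asked for, a point or a joint stands for the part that bears it (a point fixed in the world has none). Each returns a list of dicts, best first, with "conf" (0 to 1); they miss things now and then, are a little off and sometimes report something else, mostly with a low value. They report only what shows in the picture. A call takes as long as a camera call. They do not tell look-alikes from the thing itself.
- ctrl.find_in(name, camera): "location" ([row, column] in pixels, amid what is visible of it).
The state is a dict: "time_s": time; "joint_positions": joint angles; "joint_velocities": joint speeds; "joint_efforts": joint torques, N m; "tool_pos": TCP position; "ee_rot": TCP orientation; "force": force on the tool from outside, world axes, zero at the start; "moment": the same for the moment, N m; "width": finger opening in m; "finger_force": force on a finger pad.
Only numpy, scipy, OpenCV 4.12 (cv2) and the standard library are available. Lean on these libraries where they do the work, as an engineer would, in place of code of your own. Each camera call takes 0.05 s, during which the arm holds its last target. There are 200 camera calls.

## Working session

There is one attempt and no reset: what is moved stays moved. The work goes in short steps, Python scripts to look and compute and a tool call to move; the robot and the scene stay as the last step left them, time stands still between calls to the robot, and variables do not carry over. Pictures are saved under pics/ and viewed, at most 10 in all, crops included, and the job is handed in when it is done.

Besides the shell and the picture viewer there is one more tool, called as name(argument=value, ...) on one line, values as JSON. drive_tool: Moves the arm, as the interface text tells. Its arguments: {"type":"object","properties":{"slide":{"type":"array","items":{"type":"array","items":{"type":"number"}}},"rotation":{"type":"array","items":{"type":"array","items":{"type":"number"}}},"grip":{"type":"array","items":{"type":"number"}}},"required":["slide","rotation","grip"]}

```bash
mkdir -p pics; python3 - <<'E'
from rig import ctrl
import cv2,numpy as np
print(ctrl.observe())
for c in ("scene","side"):
    im=ctrl.read_camera(c); cv2.imwrite(f"pics/{c}0.png",im[:,:,::-1])
    print(c,ctrl.camera_info(c)); print(ctrl.find_in("thumb_a",c))
E
```

```text
{'time_s': 0.0, 'joint_positions': array([ 1.33301335e+00,  1.26390857e-01, -4.06280847e-02,  1.40541570e+00,
       -2.90253648e-06,  1.57078934e+00]), 'joint_velocities': array([ 1.63746431e-03,  6.80272727e-05, -1.07286595e-03,  9.71903693e-04,
       -5.00352080e-04,  9.86457874e-04]), 'joint_efforts': array([ 5.87771519e-04, -4.35912180e+01,  3.52923095e+01,  1.71491120e-02,
        8.71991529e-05, -9.71767626e-07]), 'tool_pos': array([0.12356419, 0.50981655, 0.2305136 ]), 'ee_rot': array([-3.72595579e-01, -3.11922547e+00,  2.55567207e-03]), 'force': array([ 0.32632831, -1.15087902, -0.94220634]), 'moment': array([ 0.00615251, -0.07612305, -0.0087071 ]), 'finger_force': 0.0, 'width': 0.08525826616433109}
scene {'fovy': 51.52337223569082, 'cx': 279.73441239112947, 'cy': 201.69749956309684, 'pose': array([[ 0.87260207, -0.24438227,  0.42289826, -0.07023673],
       [-0.48797954, -0.39894256,  0.77635096, -0.92091467],
       [-0.0210143 , -0.88381115, -0.46737165,  0.81826203],
       [ 0.        ,  0.        ,  0.        ,  1.        ]])}
[{'location': [192.8, 263.2], 'conf': 0.66}, {'location': [238.8, 323.9], 'conf': 0.66}, {'location': [240.8, 388.2], 'conf': 0.6}]
side {'fovy': 47.0937162104807, 'cx': 288.495957295237, 'cy': 210.29234945731005, 'pose': array([[-0.9515056 , -0.13450745,  0.27666739,  0.2064864 ],
       [-0.30760537,  0.40429189, -0.86135184,  1.34533117],
       [ 0.00400386, -0.90468548, -0.42606121,  0.69714537],
       [ 0.        ,  0.        ,  0.        ,  1.        ]])}
[{'location': [155.4, 299.1], 'conf': 0.66}, {'location': [286.2, 254.5], 'conf': 0.53}]
```

View pics/scene0.png

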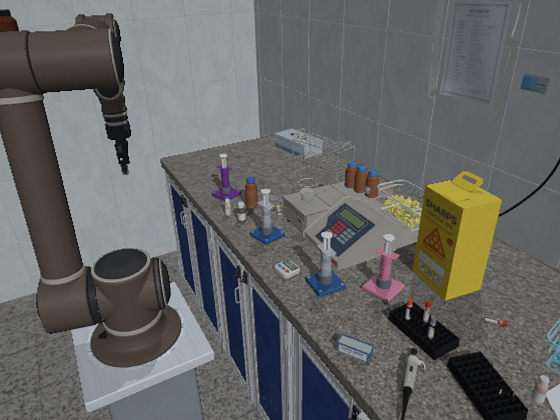

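View pics/side0.png

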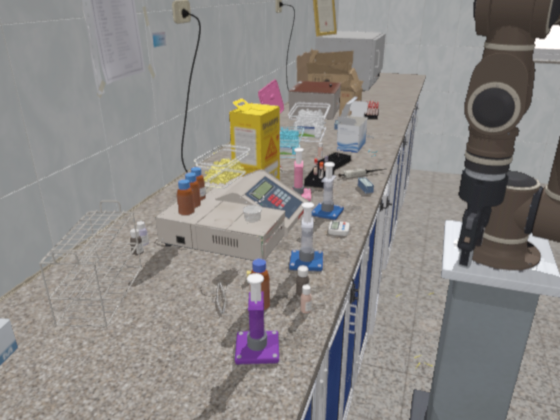

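Scene: the blue syringes' discs are near (row 193, col 265) and (237, 325), with purple at (157, 223) and pink at (239, 388). Side: the blue ones are near (208, 307) and (168, 328). I'll zoom in on these.

```bash
python3 - <<'E'
import cv2,numpy as np
t=[]
for c,r,k in (("scene",200,265),("scene",245,325),("side",215,307),("side",175,328)):
    im=cv2.imread(f"pics/{c}0.png")[r-20:r+17,k-25:k+25]
    t.append(cv2.resize(im,(400,296),interpolation=cv2.INTER_NEAREST))
cv2.imwrite("pics/m.png",np.vstack([np.hstack(t[:2]),np.hstack(t[2:])]))
E
```

```text
(no output)
```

View pics/m.png

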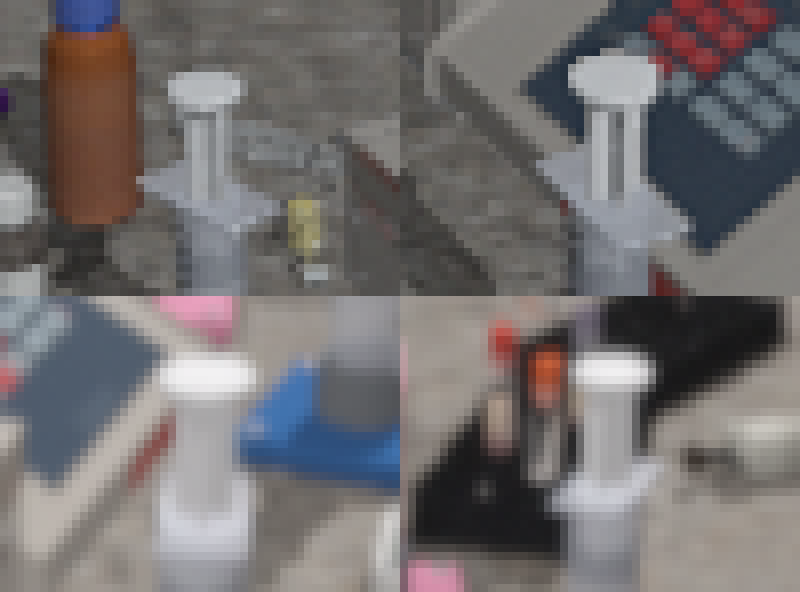

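The zoom shows both disc tops. Scene: A at (190.3, 265.3), B at (233.7, 326.1). Side: A at (203.7, 307.5), B at (163.5, 329.4). Both discs are clear of clutter.

```bash
cat > h.py <<'E'
import numpy as np
from rig import ctrl
from scipy.spatial.transform import Rotation as R
def ray(c,rc):
    i=ctrl.camera_info(c); f=210/np.tan(np.radians(i["fovy"])/2); P=i["pose"]
    return P[:3,3],P[:3,:3]@np.array([(rc[1]-i["cx"])/f,(rc[0]-i["cy"])/f,1])
def tri(a,b):
    A=0;B=0
    for o,d in (a,b):
        d=d/np.linalg.norm(d);M=np.eye(3)-np.outer(d,d);A=A+M;B=B+M@o
    p=np.linalg.solve(A,B); return p,[np.linalg.norm(np.cross(p-o,d/np.linalg.norm(d))) for o,d in (a,b)]
def tool(p):
    s=ctrl.observe(); return R.from_rotvec(s["ee_rot"]).inv().apply(np.array(p)-s["tool_pos"])
E
python3 - <<'E'
from h import *
for a,b in (((190.3,265.3),(203.7,307.5)),((233.7,326.1),(163.5,329.4))):
    p,e=tri(ray("scene",a),ray("side",b)); print(p.round(4),np.round(e,4),tool(p).round(4))
s=ctrl.observe();print(R.from_rotvec(s["ee_rot"]).as_matrix().round(3))
E
```

```text
[0.5091 0.2404 0.1771] [0.0004 0.0004] [-0.4382 -0.1712  0.0539]
[ 0.5288 -0.085   0.1755] [0.0003 0.0003] [-0.534  -0.4828  0.0558]
[[-0.972  0.236 -0.   ]
 [ 0.236  0.972 -0.001]
 [ 0.    -0.001 -1.   ]]
```

drive_tool(slide=[[-0.438,-0.171,0],[-0.438,-0.171,0],[-0.438,-0.171,0],[-0.438,-0.171,0],[-0.438,-0.171,0],[-0.438,-0.171,0],[-0.438,-0.171,0],[-0.438,-0.171,0],[-0.438,-0.171,0],[-0.438,-0.171,0]], rotation=[[0,0,0],[0,0,0],[0,0,0],[0,0,0],[0,0,0],[0,0,0],[0,0,0],[0,0,0],[0,0,0],[0,0,0]], grip=[-1,-1,-1,-1,-1,-1,-1,-1,-1,-1])

```text
time_s: 1.03
tool_pos: [0.4666, 0.2699, 0.2313]
ee_rot: [0.373, 3.119, 0.0]
force: [0.5, 1.8, -0.3]
width: -0.0
finger_force: 0.0
```

```bash
python3 -c "
from h import *
s=ctrl.observe();print(s['time_s'],s['tool_pos'],s['ee_rot'],s['force'],s['width'],tool([.5091,.2404,.1771]))"
```

```text
1.0333 [0.46658187 0.26987683 0.23129359] [3.72973608e-01 3.11930396e+00 2.39733211e-04] [ 0.52284278  1.83452823 -0.26856181] -1.7833736668562228e-05 [-0.04826645 -0.01863009  0.05419308]
```

drive_tool(slide=[[-0.048,-0.019,0.0],[-0.048,-0.019,0.03],[-0.048,-0.019,0.03],[-0.048,-0.019,0.03],[-0.048,-0.019,0.03]], rotation=[[0,0,0],[0,0,0],[0,0,0],[0,0,0],[0,0,0]], grip=[-1,-1,-1,-1,-1])

```text
time_s: 1.45
tool_pos: [0.5068, 0.242, 0.2017]
ee_rot: [-0.372, -3.119, 0.0]
force: [0.0, -0.1, 1.0]
width: -0.0002
finger_force: 0.0
```

```bash
python3 - <<'E'
from h import *
import cv2
s=ctrl.observe();print(s['time_s'],s['tool_pos'],s['force'],tool([.5091,.2404,.1771]))
i=ctrl.camera_info("wrist");im=ctrl.read_camera("wrist")
T=np.array(i["tool_from_camera"]);f=210/np.tan(np.radians(i["fovy"])/2)
def px(p):
    q=np.linalg.inv(T)@np.r_[tool(p),1];th=np.arctan2(np.hypot(q[0],q[1]),q[2]);a=np.arctan2(q[1],q[0]);return i["cx"]+f*th*np.cos(a),i["cy"]+f*th*np.sin(a)
u=px([.5091,.2404,.1771]);t=px(s['tool_pos']+[0,0,-.001]);print(u,t)
im=im[:,:,::-1].copy()
k,r=int(u[0]),int(u[1]);r0=max(0,min(r-70,280));k0=max(0,min(k-90,380))
im[int(round(u[1])),int(round(u[0]))]=(0,0,255)
cv2.imwrite("pics/w1.png",cv2.resize(im[r0:r0+140,k0:k0+180],None,fx=4,fy=4,interpolation=0));print(r0,k0)
E
```

```text
1.45 [0.50676505 0.24201341 0.20172554] [ 0.0343158  -0.05965122  0.96221395] [-0.00266477 -0.00101553  0.02462397]
(np.float64(275.29124242567246), np.float64(258.39267654966517)) (np.float64(277.02454925279403), np.float64(274.6447177812173))
188 185
```

View pics/w1.png

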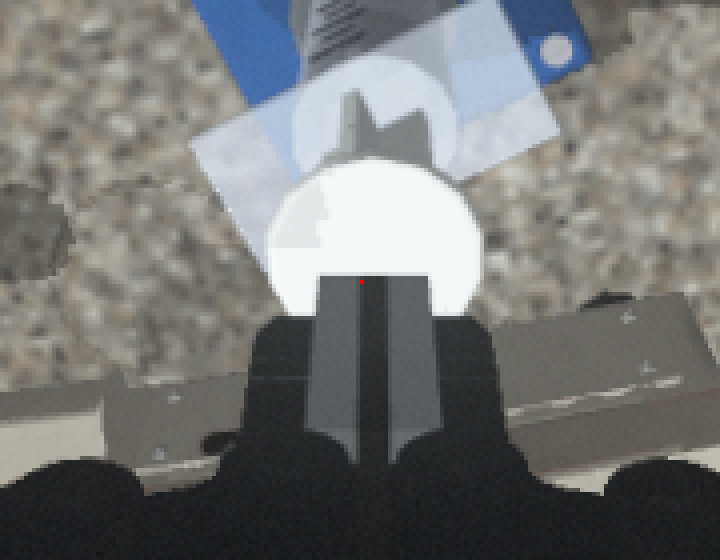

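The wrist view shows the disc (216 px wide when enlarged) centred near (263, 374) in the crop, which is row 253.2, col 278.0. I'll back-project that.

```bash
cat >> h.py <<'E'
def wtool(rc,z):
    "wrist pixel -> tool-frame point on world plane z (tool pointing down)"
    i=ctrl.camera_info("wrist");T=np.array(i["tool_from_camera"]);f=210/np.tan(np.radians(i["fovy"])/2)
    v=np.array([rc[1]-i["cx"],rc[0]-i["cy"]])/f;th=np.linalg.norm(v)
    d=T[:3,:3]@np.r_[v/th*np.sin(th),np.cos(th)];o=T[:3,3]
    dz=ctrl.observe()["tool_pos"][2]-z
    return o+d*(dz-o[2])/d[2]
E
python3 -c "
from h import *
p=wtool((253.2,278.0),.177);s=ctrl.observe();print(p,s['tool_pos']+R.from_rotvec(s['ee_rot']).apply(p),s['tool_pos'])"
```

```text
[6.02338396e-04 3.97094709e-05 2.53679064e-02] [0.50630307 0.24266915 0.17699976] [0.50686362 0.24247432 0.20236791]
```

drive_tool(slide=[[0,0,0.018],[0,0,0.022],[0,0,0.026],[0,0,0.03],[0,0,0.033],[0,0,0.036],[0,0,0.039],[0,0,0.042],[0,0,0.044],[0,0,0.044]], rotation=[[0,0,0],[0,0,0],[0,0,0],[0,0,0],[0,0,0],[0,0,0],[0,0,0],[0,0,0],[0,0,0],[0,0,0]], grip=[-1,-1,-1,-1,-1,-1,-1,-1,-1,-1])

```text
time_s: 2.33
tool_pos: [0.5076, 0.2417, 0.1569]
ee_rot: [0.373, 3.119, -0.001]
force: [0.3, 0.3, 0.9]
width: 0.0002
finger_force: 0.0
```

drive_tool(slide=[[0,0,0.0015],[0,0,0.003]], rotation=[[0,0,0],[0,0,0]], grip=[-1,-1])

```text
time_s: 2.5
tool_pos: [0.5076, 0.2416, 0.1544]
ee_rot: [0.373, 3.119, -0.0]
force: [-1.6, 0.7, 3.3]
width: -0.0002
finger_force: 1.5
```

```bash
python3 - <<'E'
from h import *
import cv2
s=ctrl.observe();print(s['time_s'],s['tool_pos'],s['force'],s['moment'])
a=ctrl.read_camera("scene")[165:225,225:315,::-1];b=ctrl.read_camera("side")[170:230,260:350,::-1]
print(ctrl.observe()['force'])
cv2.imwrite("pics/c.png",np.hstack([cv2.resize(x,None,fx=4,fy=4,interpolation=0) for x in(a,b)]))
E
```

```text
2.5 [0.50764841 0.24158725 0.15437841] [-1.64332246  0.72104282  3.31952777] [0.07427998 0.1863341  0.06090515]
[ 0.19375366  0.44221398 -0.21430794]
```

View pics/c.png

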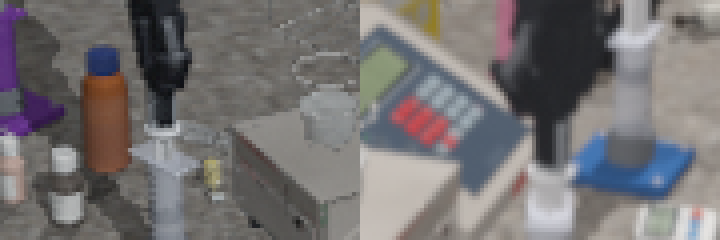

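The fingers rest on A's disc and it has gone down. The force is 3.3 N at about 23.6 mm, where the binding one would give about 16 N, so A is the free one. I'll push it home.

drive_tool(slide=[[0,0,0.002],[0,0,0.004],[0,0,0.006],[0,0,0.008],[0,0,0.01],[0,0,0.012],[0,0,0.0135],[0,0,0.015],[0,0,0.016]], rotation=[[0,0,0],[0,0,0],[0,0,0],[0,0,0],[0,0,0],[0,0,0],[0,0,0],[0,0,0],[0,0,0]], grip=[-1,-1,-1,-1,-1,-1,-1,-1,-1])

```text
time_s: 3.35
tool_pos: [0.5075, 0.2416, 0.1381]
ee_rot: [0.373, 3.119, -0.0]
force: [1.6, -2.4, 2.8]
width: 0.0
finger_force: 1.4
```

drive_tool(slide=[[0,0,0.0005],[0,0,0.001]], rotation=[[0,0,0],[0,0,0]], grip=[-1,-1])

```text
time_s: 3.52
tool_pos: [0.5076, 0.2416, 0.138]
ee_rot: [0.373, 3.118, 0.0]
force: [-1.1, -2.2, 10.2]
width: 0.0002
finger_force: 5.1
```

drive_tool(slide=[[0,0,-0.04],[0,0,-0.08],[-0.095,-0.311,-0.09],[-0.095,-0.311,-0.09],[-0.095,-0.311,-0.09],[-0.095,-0.311,-0.09],[-0.095,-0.311,-0.09],[-0.095,-0.311,-0.09],[-0.095,-0.311,-0.09],[-0.095,-0.311,-0.09]], rotation=[[0,0,0],[0,0,0],[0,0,0],[0,0,0],[0,0,0],[0,0,0],[0,0,0],[0,0,0],[0,0,0],[0,0,0]], grip=[-1,-1,-1,-1,-1,-1,-1,-1,-1,-1])

```text
time_s: 4.35
tool_pos: [0.5258, -0.0851, 0.2269]
ee_rot: [-0.374, -3.118, -0.001]
force: [0.6, -0.1, -0.5]
width: -0.0001
finger_force: 0.0
```

```bash
python3 -c "
from h import *
print(ctrl.observe()['tool_pos'],tool([.526,-.083,.201]))"
```

```text
[ 0.52579993 -0.0851446   0.22690012] [0.0002884  0.00212182 0.02590116]
```

drive_tool(slide=[[0,0.001,0.026],[0,0.001,0.026],[0,0.001,0.026]], rotation=[[0,0,0],[0,0,0],[0,0,0]], grip=[-1,-1,-1])

```text
time_s: 4.6
tool_pos: [0.5253, -0.0817, 0.1998]
ee_rot: [-0.373, -3.115, -0.001]
force: [0.7, 0.6, 0.2]
width: 0.0001
finger_force: 0.0
```

```bash
python3 - <<'E'
from h import *
import cv2
print(ctrl.observe()['tool_pos'],ctrl.observe()['force'])
cv2.imwrite("pics/w2.png",cv2.resize(ctrl.read_camera("wrist")[188:328,185:365,::-1],None,fx=4,fy=4,interpolation=0))
E
```

```text
[ 0.52530603 -0.08168528  0.19980352] [0.65594227 0.58809867 0.18094349]
```

View pics/w2.png

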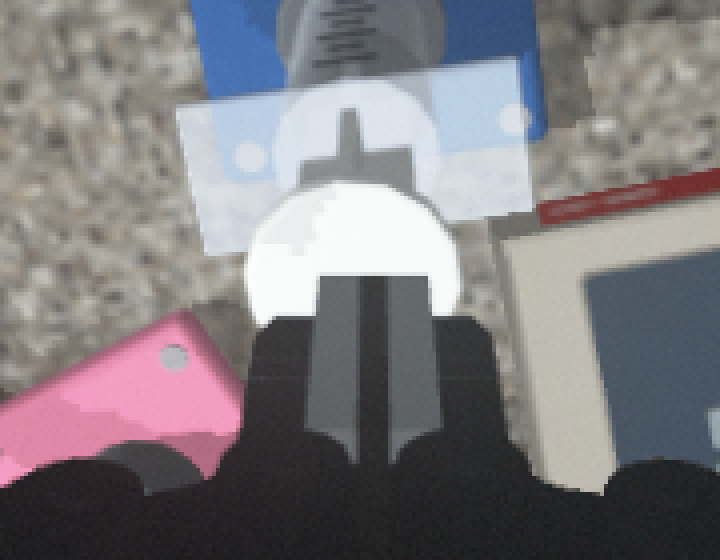

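The disc is centred near (283, 353) in the crop, which is row 258.3, col 272.8. The pink base is at lower left.

```bash
python3 -c "
from h import *
print(wtool((258.3,272.8),.1755),ctrl.observe()['tool_pos'])"
```

```text
[-0.00269031 -0.00293583  0.02546911] [ 0.5260017  -0.08122851  0.20096911]
```

drive_tool(slide=[[-0.003,-0.003,0.012],[-0.003,-0.003,0.02],[-0.003,-0.003,0.023],[-0.003,-0.003,0.026],[-0.003,-0.003,0.029],[-0.003,-0.003,0.032],[-0.003,-0.003,0.035],[-0.003,-0.003,0.038],[-0.003,-0.003,0.04],[-0.003,-0.003,0.042]], rotation=[[0,0,0],[0,0,0],[0,0,0],[0,0,0],[0,0,0],[0,0,0],[0,0,0],[0,0,0],[0,0,0],[0,0,0]], grip=[-1,-1,-1,-1,-1,-1,-1,-1,-1,-1])

```text
time_s: 5.48
tool_pos: [0.5291, -0.0852, 0.1597]
ee_rot: [0.372, 3.119, 0.001]
force: [-2.0, 3.4, 7.0]
width: -0.0002
finger_force: 3.9
```

drive_tool(slide=[[0,0,0.0015],[0,0,0.003]], rotation=[[0,0,0],[0,0,0]], grip=[-1,-1])

```text
time_s: 5.65
tool_pos: [0.5292, -0.0853, 0.1573]
ee_rot: [0.372, 3.118, 0.001]
force: [-2.3, 3.0, 11.2]
width: 0.0002
finger_force: 5.6
```

It clearly stiffens: 11 N at about 20.7 mm. I'll lift off.

drive_tool(slide=[[0,0,-0.02],[0,0,-0.06],[0,0,-0.09],[0,0,-0.09],[0,0,-0.09]], rotation=[[0,0,0],[0,0,0],[0,0,0],[0,0,0],[0,0,0]], grip=[-1,-1,-1,-1,-1])

```text
time_s: 6.07
tool_pos: [0.53, -0.0862, 0.248]
ee_rot: [0.373, 3.116, -0.002]
force: [-0.1, 0.1, 0.2]
width: -0.0002
finger_force: 0.0
```

```bash
python3 - <<'E'
from h import *
import cv2
print(ctrl.observe()['tool_pos'],ctrl.observe()['force'])
a=ctrl.read_camera("scene")[170:270,235:365,::-1];b=ctrl.read_camera("side")[150:250,260:390,::-1]
cv2.imwrite("pics/f.png",np.hstack([cv2.resize(x,None,fx=3,fy=3,interpolation=0) for x in(a,b)]))
E
```

```text
[ 0.5299644  -0.08615497  0.24803278] [-0.07384689  0.13228664  0.17534346]
```

View pics/f.png

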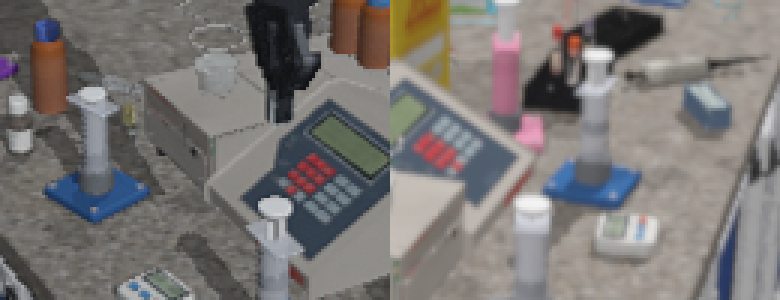

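The picture shows A's disc right down at the wings (row 93, col 92 in the left half) and B's part-way (row 207, col 275). The arm is clear of both.

```bash
python3 -c "
from rig import ctrl
print(ctrl.hand_in())"
```

```text
the job is handed in; nothing more can be done
None
```

The job is handed in: the free-running syringe (the one on the robot's left) was pushed to its hard stop, and the binding one was pushed to about 21 mm, where it had clearly stiffened at 11 N, then left part-way down as rejected; the hand-in gave no verdict.

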